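# Lock the swing-arm castle nut and zero the angle readout

### The job

Tighten the castle nut on the microscope swing-arm pivot clockwise until its red mark is inside the green sector, then a little further until one of its slots lines up with the cotter hole through the stud (shown by the white line on the stud's end), without taking the mark past the sector. Then take the blue stylus from its holder, press the recessed orange zero button of the angle readout fully down with it and let it spring back, and stand the stylus back in its holder. Do not disturb the other things on the bench.

Things in the scene. Friction and masses are not known exactly. Their poses are not given: they have to be found in the camera images.
- nut (a joint): Castle nut's turning angle, rad, growing clockwise seen from above. The red mark enters the green sector (nut tight) at 1.30 and leaves it at 2.35; it starts between 0 and 0.9. Stiff (about 0.15 N m), stays where it is left; range 0 to 2.7, and it does not rise or sink noticeably.
- nut_center (a point): On the castle nut's axis, 84 mm above the table, at the top of its hex. Steel hex 46 mm across flats, 56 to 84 mm above the table; on it a crown, 42 mm diameter, 12 mm tall, with six slots 7 mm wide. z up. Flats, and the slots above their middles, face the nut's own 0, 60, 120, 180, 240, 300 degrees from its x axis (counter-clockwise from above); red mark on the corner at its +y.
- stand: Fixed white swing-arm stand: 170 mm round base, hub, and a 165 mm boom along its x with a black ring, nowhere higher than the hub's 92 mm aluminium flange, whose top is 53 mm above the table. A 60 degree green sector is painted on the flange. The nut sits on a 55 mm washer at its centre. Origin on the nut's axis at table height.
- nut_slot0 (a point): Middle of the slot at the nut's 0 degrees, 17 mm from the axis, 6 mm above nut_center. The opposite slot lies on the same line.
- nut_slot1 (a point): Same, slot at the nut's 60 degrees (counter-clockwise from above).
- nut_slot2 (a point): Same, slot at the nut's 120 degrees.
- stud: Fixed dark stud, 24 mm diameter, through the nut, its end 99 mm above the table. Origin on its axis at table height. The cotter hole runs along its x axis, 90 mm up; a white line on the end shows it. A slot is lined up within 1.8 mm (6 degrees) of this line. That happens just once with the mark in the green sector, over 15 degrees after it enters and over 11 before it leaves.
- readout: Fixed white angle readout box, 84 (x) by 110 (y) by 40 mm tall, dark display; origin at the centre of its underside. A 14 mm wide round recess in its top, ringed in orange, lies at (-18, +30) mm of its own x, y and holds the button.
- zero_button_top (a point): Centre of the top of the orange zero button, 11 mm diameter, 34 mm above the table, 6 mm below the readout's top face.
- zero_button (a joint): Button travel, m: 0 up, 0.004 fully down. Spring: about 2 N to start, 4.2 N fully down; counts as pressed above 0.003.
- stylus: Loose blue round stylus, 130 mm long, 12 mm diameter, with a 6 mm diameter tip 18 mm long that widens to full diameter 30 mm from its end; 35 g. Stands tip down in the holder, leaning at most a few degrees. Origin at the tip's end, z along it towards the top.
- stylus_tip (a point): End of the stylus tip (same point as its origin).
- holder: Fixed grey block, 60 by 60 by 50 mm tall, with a vertical round bore in its middle, 16 mm wide and 45 mm deep (bore floor 5 mm above the table). Origin at the centre of its underside. In it the stylus's top is 135 mm above the table.
- objective: Bystander: dark lens cylinder, 42 mm diameter, 44 mm tall.
- jar: Bystander: jar, 52 mm diameter, 65 mm tall.
- wrench: Bystander: flat wrench, 160 mm long, lying.
- dish: Bystander: white dish, 84 mm diameter, 16 mm tall.
- pin_tray: Bystander: blue open tray, 70 by 100 by 22 mm.
- spare_washer: Bystander: brass washer, 32 mm diameter, 5 mm thick.
- driver: Bystander: screwdriver, 150 mm long, lying.

How it is judged (in metres and radians):
On the way, in this order (a step that is already met when the one before it is completed fails the run):
1. nut tight (red mark in the green sector) with a slot lined up with the cotter hole (value of joint nut between 1.3 and 2.35 rad and (y of nut_slot0 in the frame of stud between -0.0018 and 0.0018 m or y of nut_slot1 in the frame of stud between -0.0018 and 0.0018 m or y of nut_slot2 in the frame of stud between -0.0018 and 0.0018 m)), for 0.3 s.
2. zero button pressed fully down by the stylus (value of joint zero_button above 0.003 m and contact force between stylus and readout above 0.5 N), for 0.1 s.
At the end, for the whole second after the job is handed in: Nut angle between 1.30 and 2.35 rad (red mark in the green sector), a slot within 1.8 mm of the cotter hole's line; button up (under 1 mm of travel); stylus at rest in the holder's bore, tip within 4 mm of its floor and 8 mm of its centre line, leaning under 0.2 rad (all of step 1 and value of joint zero_button below 0.001 m and horizontal distance between stylus_tip and holder below 0.008 m and height (world z) of stylus_tip below 0.009 m and angle between stylus's own z axis and vertical below 0.2 rad and linear speed of stylus below 0.02 m/s); the robot touches nothing.
It fails at once if the nut is overtightened: its red mark goes well past the green sector (angle over 2.45 rad) (value of joint nut above 2.45 rad).
It fails at once if one of the other loose things is pushed more than 40 mm (distance of any of objective, jar, wrench, dish, pin_tray, spare_washer, driver from where it was at the start of the episode above 0.04 m).
It also fails if it takes over 72 s, if anything falls off the work surface, if the arm or the gripper's body presses on something with over 40 N, if the wrist force passes 120 N, or if a joint passes its speed limit or range.

### The arm

A 6-joint arm with a two-finger parallel gripper is mounted at the origin on the work surface. World frame = base frame: x ahead of the robot, y to its left, z up, the work surface at z = 0. Lengths are in m, angles in degrees, forces in N, time in s.
With the tool pointing down it reaches from about 0.4 to 0.825 m from the base axis. Payload 7 kg.
Tool frame: the origin (TCP) lies on the centre line of the jaws, within the pads' length; the fingertips stand 14 mm ahead of it and the grasp point (between the pads) lies 5 mm behind it; z points along the fingers, y is the line along which they close (so a half turn about z gives the same grasp; the last joint's range is limited). The gripper opens to 88 mm and grips with 3 to 60 N. Pads are 19 mm wide; open, the fingers measure 130 mm over their backs; the gripper's body (78 mm by 193 mm) begins 47 mm behind the grasp point.
Start: joints at [83.887, 20.546, 0.682, 0, -70.136, -16.507], TCP at [0.26, 0.623, 0.241] pointing down, gripper open.
Joint ranges: [-176.03, 176.03], [-82.01, 121.73], [-58.28, 71.71], [-173.87, 95.51], [-174.79, -0.11], [-173.66, 173.66]. Speed limits (degrees/s): [136.94, 136.94, 172.46, 180, 180, 180].

### API

Orientations are given as [roll, pitch, yaw] about the fixed x, y, z axes, in that order (R = Rz(yaw) Ry(pitch) Rx(roll)).
In Python, from plant import r gives the robot as it stands.
- The arm moves only by the tool send_rows, never from a script. Its argument "steps" is a list of rows, each an object with "dp": the shift along the tool's x, y, z in mm, a list of three; "roll": the turn about the tool's z in rad; "jaw": the opening in per cent of the stroke, from 0 (shut) to 100 (fully open). In form: [{"dp": [tx, ty, tz], "roll": roll, "jaw": jaw}, ...]. A call has 1 to 5 rows; each row is the pose to reach, as a shift and turn from the pose commanded when the call began, along the tool's axes at that moment; what a row does not reach only later rows make up. A row lasts 1/8 s, in which the tool goes at most 62.5 mm and 10.7 degrees, less where a joint would pass 70% of its speed; a pose out of reach is approached as far as the arm can. A call with a gripper value outside its range is refused whole. The fingers move at their own pace and stop on an object; "newtons" is the grip in N (left out, the last holds). Time passes only in rows, so rows that repeat a pose let the fingers close. It gives the time, the measured TCP pose, the force, the opening and the grip force at its end, in the units of the state.
- r.get_state(): the state, without advancing time (a new reading comes with each control period).
- r.capture(name): name is "side" or "top" or "wrist"; returns a dict with "image" (420x560x3 uint8, blue, green, red), "K" (3x3 intrinsics, pixels), "rvec" (rotation vector, rad) and "tvec" (3), from world to camera coordinates, as OpenCV has them. Camera axes: x right, y down, z forward; pixel columns grow to the right and rows downward; lengths in m; the calibration is good to about 2 mm. A picture is of the moment at which its call begins. There is no depth.
- r.close_job(): hands the job in; it is judged then, once.
The state is a dict: "time_s": time; "joints": joint angles; "qd": joint speeds; "joint_torque": joint torques, N m; "tcp_pos": TCP position; "eef_rot": TCP orientation; "contact_force": force on the tool from outside, world axes, zero at the start; "moment": the same for the moment, N m; "gripper_width": finger opening in m; "gripper_force": force on a finger pad.
Only numpy, scipy, OpenCV 4.12 (cv2) and the standard library are available. Lean on these libraries where they do the work, as an engineer would, in place of code of your own. Each camera call takes 0.05 s, during which the arm holds its last target. There are 200 camera calls.

## Working session

There is one attempt and no reset: what is moved stays moved. The work goes in short steps, Python scripts to look and compute and a tool call to move; the robot and the scene stay as the last step left them, time stands still between calls to the robot, and variables do not carry over. Pictures are saved under pics/ and viewed, at most 10 in all, crops included, and the job is handed in when it is done.

Besides the shell and the picture viewer there is one more tool, called as name(argument=value, ...), one argument or row to a line, values as JSON. send_rows: Moves the arm, as the interface text tells. Its arguments: {"type":"object","properties":{"steps":{"type":"array","items":{"type":"object","properties":{"dp":{"type":"array","items":{"type":"number"}},"roll":{"type":"number"},"jaw":{"type":"number"}}}},"newtons":{"type":"number"}},"required":["steps"]}

```bash
mkdir -p pics; cat > h.py <<'E'
import numpy as np, cv2
from plant import r
def ray(c,u,v):
    R=cv2.Rodrigues(np.array(c["rvec"],float))[0]; t=np.array(c["tvec"],float).ravel()
    d=R.T@np.linalg.inv(np.array(c["K"]))@np.array([u,v,1.0]); return -R.T@t,d
def onz(c,u,v,z):
    o,d=ray(c,u,v); return o+d*(z-o[2])/d[2]
def proj(c,p):
    return cv2.projectPoints(np.array(p,float).reshape(-1,3),np.array(c["rvec"],float),np.array(c["tvec"],float),np.array(c["K"],float),None)[0].reshape(-1,2)
E
python3 - <<'E'
from h import *
import pickle
s=r.get_state(); print(s)
D={n:r.capture(n) for n in("top","side","wrist")}
pickle.dump(D,open("c0.pkl","wb"))
for n in D: print(n,ray(D[n],280,210)); cv2.imwrite(f"pics/{n}0.png",D[n]["image"])
E
```

```text
{'time_s': 0.0, 'joints': array([ 8.38862533e+01,  2.05904064e+01,  6.34853147e-01, -1.96336027e-02,
       -7.01345247e+01, -1.65064520e+01]), 'qd': array([-0.06223183,  0.03570107, -0.10798031, -0.09393089, -0.03350395,
        0.11048793]), 'joint_torque': array([-1.04899147e-03, -5.82726359e+01,  2.93049645e+01,  6.99740946e+00,
        6.91365130e-03, -1.60767645e-04]), 'tcp_pos': array([0.25947232, 0.62265014, 0.239644  ]), 'eef_rot': array([ 1.79908390e+02, -7.89935364e-03, -2.26268787e+01]), 'contact_force': array([ 0.00030563, -0.06514571, -0.01783611]), 'moment': array([ 0.03619313, -0.03498301,  0.02339579]), 'gripper_force': 0.0, 'gripper_width': 0.08758580019622873}
top (array([ 0.49294006, -0.00359086,  1.01238453]), array([ 0.06164019,  0.00299472, -0.9982661 ]))
side (array([ 0.54887402, -0.6405736 ,  0.58992023]), array([ 0.04176915,  0.7856521 , -0.61733205]))
wrist (array([0.327444  , 0.59400475, 0.38390773]), array([-0.25553904,  0.10768291, -0.96079428]))
```

View pics/top0.png

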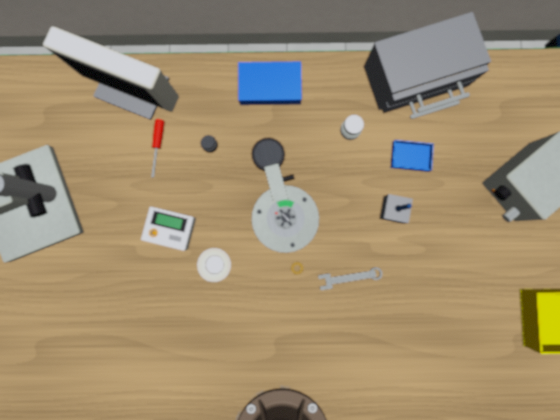

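View pics/side0.png

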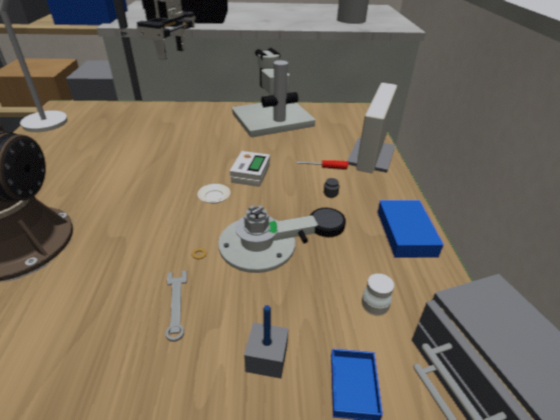

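Top view: nut at about (286,217), red mark not resolvable yet; stylus and holder at (397,208); readout at (168,229), with its orange ring at (153,232). The side view agrees: holder (267,350), readout (250,167), nut (257,220).

```bash
python3 - <<'E'
from h import *
import pickle
D=pickle.load(open("c0.pkl","rb")); c=D["top"]; im=c["image"]
hsv=cv2.cvtColor(im,cv2.COLOR_BGR2HSV)
for n,u,v,z in[("nut",286,217,.09),("holder",397,209,.05),("stylustop",408,207,.135),("readout",168,229,.04),("jar",352,127,.065)]:
    print(n,onz(c,u,v,z).round(3))
def blobs(n,lo,hi,x0,y0,x1,y1,z):
    m=cv2.inRange(hsv,lo,hi)[y0:y1,x0:x1]
    k,_,st,ce=cv2.connectedComponentsWithStats(m)
    for i in range(1,k):
        if st[i,4]>3: print(n,st[i,4],(ce[i]+[x0,y0]).round(1),onz(c,*(ce[i]+[x0,y0]),z).round(4))
blobs("orange",(5,120,120),(20,255,255),140,220,165,245,.04)
blobs("sector",(45,120,80),(75,255,255),265,185,310,240,.053)
blobs("display",(45,80,50),(80,255,255),145,210,195,245,.04)
# stand base white circle
m=cv2.inRange(hsv,(0,0,110),(179,60,255))[:, :]
m[:, :235]=0;m[:,340:]=0;m[:170]=0;m[260:]=0
k,_,st,ce=cv2.connectedComponentsWithStats(m);i=1+np.argmax(st[1:,4]);print("base",st[i],ce[i])
s=D["side"]
for n,p in [("nut",onz(c,286,217,.09)),("holder",onz(c,397,209,.05))]: print(n,proj(s,p))
E
```

```text
nut [ 0.533 -0.015  0.09 ]
holder [ 0.551 -0.284  0.05 ]
stylustop [ 0.55  -0.284  0.135]
readout [0.51  0.273 0.04 ]
jar [ 0.751 -0.178  0.065]
orange 18 [153.8 232.2] [0.5031 0.3078 0.04  ]
sector 57 [285.1 203.1] [ 0.5688 -0.0132  0.053 ]
display 286 [168.4 221. ] [0.5299 0.2725 0.04  ]
base [ 251  170   69   83 3804] [284.07360673 215.99369085]
nut [[256.65194562 213.09067903]]
holder [[265.68294236 337.80754482]]
```

send_rows(
  steps=[
    {"dp": [43,42,0],"roll": 0,"jaw": 100},
    {"dp": [86,84,0],"roll": 0,"jaw": 100},
    {"dp": [129,126,0],"roll": 0,"jaw": 100},
    {"dp": [172,168,0],"roll": 0,"jaw": 100},
    {"dp": [215,210,0],"roll": 0,"jaw": 100},
  ],
)

```text
time_s: 0.78
tcp_pos: [0.3776, 0.3446, 0.2405]
eef_rot: [-180.0, 0.0, -22.6]
contact_force: [1.6, -0.5, 0.2]
gripper_width: 0.0879
gripper_force: 0.0
```

send_rows(
  steps=[
    {"dp": [43,42,0],"roll": 0,"jaw": 100},
    {"dp": [86,84,0],"roll": 0,"jaw": 100},
    {"dp": [129,126,0],"roll": 0,"jaw": 100},
    {"dp": [172,168,0],"roll": 0,"jaw": 100},
    {"dp": [215,210,0],"roll": 0,"jaw": 100},
  ],
)

```text
time_s: 1.4
tcp_pos: [0.4954, 0.0681, 0.2407]
eef_rot: [-180.0, -0.0, -22.6]
contact_force: [0.7, 0.9, 0.1]
gripper_width: 0.0874
gripper_force: 0.0
```

send_rows(
  steps=[
    {"dp": [40,37,0],"roll": 0,"jaw": 100},
    {"dp": [68,63,0],"roll": 0,"jaw": 100},
    {"dp": [68,63,0],"roll": 0,"jaw": 100},
    {"dp": [68,63,0],"roll": 0,"jaw": 100},
  ],
)

```text
time_s: 1.9
tcp_pos: [0.5333, -0.0144, 0.2402]
eef_rot: [180.0, 0.0, -22.7]
contact_force: [-0.0, 0.8, 0.5]
gripper_width: 0.0877
gripper_force: 0.0
```

```bash
python3 - <<'E'
from h import *
import pickle
s=r.get_state(); print(s["time_s"],s["joints"],s["tcp_pos"],s["eef_rot"])
c=r.capture("wrist"); pickle.dump(c,open("w1.pkl","wb"))
p=proj(c,[.533,-.015,.09])[0]; print(p)
x,y=p.astype(int); x0=max(0,x-90);y0=max(0,y-70)
cr=c["image"][y0:y0+140,x0:x0+180]; print(x0,y0)
cv2.imwrite("pics/w1.png",np.vstack([cv2.resize(cr,(720,560),interpolation=cv2.INTER_CUBIC)]))
E
```

```text
1.9 [ 1.95202194e+01  7.23311956e+00 -1.71350849e+01 -1.40914671e-02
 -6.56653520e+01  4.78210262e+01] [ 0.53326023 -0.0143605   0.24024773] [ 1.79986980e+02  3.34862932e-02 -2.26645686e+01]
[281.03064746 196.92111626]
191 126
```

View pics/w1.png

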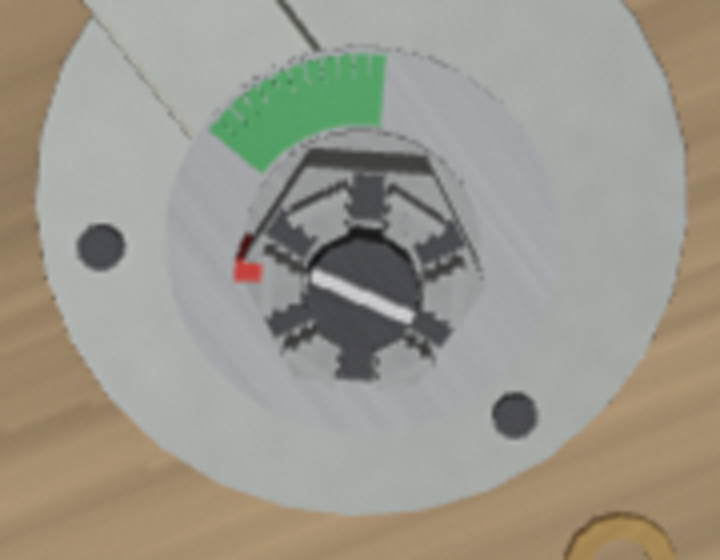

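The wrist crop shows the nut centred at about crop (362,296), the red mark at (248,272), and the white line running (312,277) to (412,317). The green sector lies clockwise of the mark, with edges at about (236,150) and (384,90). I'll now compute the angles.

```bash
cat > nut.py <<'E'
from h import *
def meas(c,ctr,show=True):
    hsv=cv2.cvtColor(c["image"],cv2.COLOR_BGR2HSV); P=proj(c,[*ctr,.09])[0]
    yy,xx=np.mgrid[:420,:560]; near=(np.hypot(xx-P[0],yy-P[1])<75)
    g=cv2.inRange(hsv,(50,90,70),(80,255,255))*near.astype(np.uint8)
    rd=(cv2.inRange(hsv,(0,130,150),(6,255,255))|cv2.inRange(hsv,(174,130,150),(179,255,255)))*near.astype(np.uint8)
    # stud end: dark disc near centre -> white line bright inside 11 mm
    ctr=np.array(ctr,float)
    px=lambda m,z:np.array([onz(c,u,v,z)[:2] for v,u in np.argwhere(m>0)])
    # stud disc: pixels dark within 16 px
    G=px(g,.053); a=np.unwrap(np.arctan2(*(G-ctr).T[::-1])); a=np.sort(np.degrees(a))
    R=px(rd,.084).mean(0) if rd.any() else None
    V=hsv[:,:,2]; S=hsv[:,:,1]
    W=px(((V>150)&(S<60)&(np.hypot(xx-P[0],yy-P[1])<30)),.099)
    W=W[np.hypot(*(W-ctr).T)<.0105]; k=cv2.fitLine(W.astype(np.float32),cv2.DIST_L2,0,.0005,.001).ravel()
    out=dict(sector=(a[int(.005*len(a))],a[int(.995*len(a))-1]),red=None if R is None else (np.degrees(np.arctan2(*(R-ctr)[::-1])),np.hypot(*(R-ctr))),line=np.degrees(np.arctan2(k[1],k[0]))%180,linectr=W.mean(0),n=len(W))
    return out
E
python3 - <<'E'
from nut import *
import pickle
c=pickle.load(open("w1.pkl","rb"))
f=lambda x,y:(191+x/4,126+y/4)
sc=onz(c,*f(362,297),.099)[:2]; l1=onz(c,*f(312,277),.099)[:2]; l2=onz(c,*f(412,317),.099)[:2]
print("stud",sc,"line",(l1+l2)/2,np.hypot(*(l2-l1)))
# base disc centre, flange
for n,x,y,z in [("crown",360,280,.096),("flangeL",167,240,.053),("flangeR",557,240,.053)]: print(n,onz(c,*f(x,y),z)[:2])
print(meas(c,(l1+l2)/2))
E
```

```text
stud [ 0.53237352 -0.01514525] line [ 0.53234364 -0.015175  ] 0.02192455446176316
crown [ 0.53511464 -0.01585241]
flangeL [0.55141814 0.02598646]
flangeR [ 0.51643443 -0.05773564]
{'sector': (np.float64(-28.571178461838677), np.float64(28.93128626455429)), 'red': (np.float64(62.26449968978136), np.float64(0.024844842484622345)), 'line': np.float32(42.55566), 'linectr': array([ 0.53245436, -0.01531729]), 'n': 81}
```

send_rows(
  steps=[
    {"dp": [-0.5,1,30],"roll": -0.18,"jaw": 100},
    {"dp": [-0.5,1,60],"roll": -0.35,"jaw": 100},
    {"dp": [-0.5,1,90],"roll": -0.43,"jaw": 100},
    {"dp": [-0.5,1,130],"roll": -0.43,"jaw": 100},
    {"dp": [-0.5,1,168],"roll": -0.43,"jaw": 100},
  ],
)

```text
time_s: 2.58
tcp_pos: [0.5326, -0.0137, 0.0719]
eef_rot: [-180.0, -0.1, 2.1]
contact_force: [0.3, 0.6, -0.8]
gripper_width: 0.0875
gripper_force: 0.0
```

send_rows(
  newtons=30,
  steps=[
    {"dp": [0,0,0],"roll": 0,"jaw": 80},
    {"dp": [0,0,0],"roll": 0,"jaw": 40},
    {"dp": [0,0,0],"roll": 0,"jaw": 40},
    {"dp": [0,0,0],"roll": 0,"jaw": 40},
    {"dp": [0,0,0],"roll": 0,"jaw": 40},
  ],
)

```text
time_s: 3.2
tcp_pos: [0.533, -0.015, 0.0733]
eef_rot: [-180.0, -0.1, 2.0]
contact_force: [-2.2, 1.8, 4.9]
gripper_width: 0.0463
gripper_force: 29.8
```

send_rows(
  steps=[
    {"dp": [0,0,0],"roll": 0.17,"jaw": 40},
    {"dp": [0,0,0],"roll": 0.34,"jaw": 40},
    {"dp": [0,0,0],"roll": 0.51,"jaw": 40},
    {"dp": [0,0,0],"roll": 0.68,"jaw": 40},
    {"dp": [0,0,0],"roll": 0.86,"jaw": 40},
  ],
)

```text
time_s: 3.82
tcp_pos: [0.5331, -0.015, 0.0734]
eef_rot: [-180.0, -0.0, -47.6]
contact_force: [-1.7, 1.8, 6.1]
gripper_width: 0.046
gripper_force: 29.9
```

send_rows(
  steps=[
    {"dp": [0,0,0],"roll": 0,"jaw": 40},
    {"dp": [0,0,0],"roll": 0,"jaw": 40},
    {"dp": [0,0,0],"roll": 0,"jaw": 100},
    {"dp": [0,0,0],"roll": 0,"jaw": 100},
    {"dp": [0,0,0],"roll": 0,"jaw": 100},
  ],
)

```text
time_s: 4.45
tcp_pos: [0.5326, -0.0152, 0.0725]
eef_rot: [180.0, 0.0, -47.3]
contact_force: [0.1, 0.5, 0.4]
gripper_width: 0.0702
gripper_force: 0.0
```

send_rows(
  steps=[
    {"dp": [0,0,-40],"roll": 0,"jaw": 100},
    {"dp": [0,0,-85],"roll": 0,"jaw": 100},
    {"dp": [0,0,-130],"roll": 0,"jaw": 100},
    {"dp": [0,0,-170],"roll": 0,"jaw": 100},
    {"dp": [0,0,-170],"roll": 0,"jaw": 100},
  ],
)

```text
time_s: 5.08
tcp_pos: [0.5344, -0.0148, 0.246]
eef_rot: [-179.7, -0.2, -47.2]
contact_force: [0.3, 0.1, -0.7]
gripper_width: 0.0875
gripper_force: 0.0
```

```bash
python3 - <<'E'
from nut import *
s=r.get_state(); print(s["time_s"],s["joints"],s["tcp_pos"],s["eef_rot"])
c=r.capture("wrist"); C=(.5324,-.0152); m=meas(c,C); print(m); print(meas(c,m["linectr"]))
x,y=proj(c,[*C,.09])[0].astype(int); x0=x-70;y0=y-52
cv2.imwrite("pics/w2.png",cv2.resize(c["image"][y0:y0+105,x0:x0+140],(700,525),interpolation=cv2.INTER_CUBIC))
E
```

```text
5.075 [ 1.94723344e+01  6.86586720e+00 -1.68096409e+01  5.17735967e-02
 -6.59622591e+01  2.32681404e+01] [ 0.53437332 -0.0148134   0.24604938] [-179.68596694   -0.18664998  -47.23909681]
{'sector': (np.float64(-28.274508245217167), np.float64(28.82856174449177)), 'red': (np.float64(13.988020888465554), np.float64(0.02496047453814333)), 'line': np.float32(43.002163), 'linectr': array([ 0.53238365, -0.01508116]), 'n': 77}
{'sector': (np.float64(-28.401942228600475), np.float64(28.646507934579862)), 'red': (np.float64(13.714114399689333), np.float64(0.02494789525035533)), 'line': np.float32(43.002163), 'linectr': array([ 0.53238365, -0.01508116]), 'n': 77}
```

View pics/w2.png

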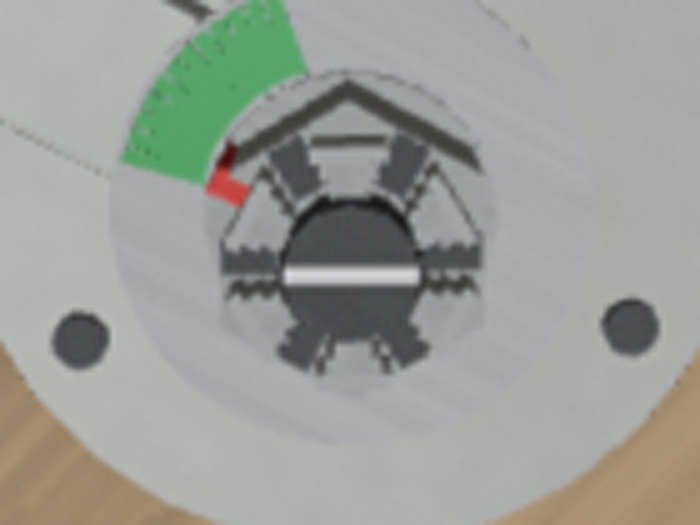

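The picture shows slots at (250,262) and (452,255) flanking the white line, and the red mark is inside the sector. Mark at 14° puts the slot at 44° and the line is at 43°, so the nut is aligned. Stylus next.

send_rows(
  steps=[
    {"dp": [45,36,0],"roll": 0,"jaw": 100},
    {"dp": [90,73,0],"roll": 0,"jaw": 100},
    {"dp": [135,110,0],"roll": 0,"jaw": 100},
    {"dp": [180,146,0],"roll": 0,"jaw": 100},
    {"dp": [209,170,0],"roll": 0,"jaw": 100},
  ],
)

```text
time_s: 5.75
tcp_pos: [0.5488, -0.2862, 0.2404]
eef_rot: [179.9, 0.1, -47.3]
contact_force: [0.2, 0.3, 0.4]
gripper_width: 0.0874
gripper_force: 0.0
```

send_rows(
  steps=[
    {"dp": [0,0,0],"roll": 0,"jaw": 100},
    {"dp": [0,0,0],"roll": 0,"jaw": 100},
  ],
)

```text
time_s: 6.0
tcp_pos: [0.5491, -0.2837, 0.2411]
eef_rot: [179.9, 0.1, -47.3]
contact_force: [-0.3, 0.5, -0.9]
gripper_width: 0.0877
gripper_force: 0.0
```

```bash
python3 - <<'E'
from h import *
import pickle
s=r.get_state(); print(s["time_s"],s["joints"],s["tcp_pos"],s["eef_rot"])
D={n:r.capture(n) for n in("wrist","side","top")}; pickle.dump(D,open("s1.pkl","wb"))
for n,c in D.items():
    print(n,proj(c,[[.551,-.284,.05],[.551,-.284,.135]]).round(0).tolist())
    hsv=cv2.cvtColor(c["image"],cv2.COLOR_BGR2HSV); P=proj(c,[.551,-.284,.09])[0]
    m=cv2.inRange(hsv,(105,110,20),(125,255,255)); k,_,st,ce=cv2.connectedComponentsWithStats(m)
    for i in range(1,k):
        if st[i,4]>15 and np.hypot(*(ce[i]-P))<80: print(st[i],ce[i])
cv2.imwrite("pics/s1.png",D["wrist"]["image"])
E
```

```text
6.0 [-9.25992740e+00  1.52921130e+01 -6.73450386e+00 -2.41765702e-02
 -6.81066861e+01  5.19698350e+01] [ 0.5490536  -0.28370473  0.2411173 ] [ 1.79935528e+02  1.18809746e-01 -4.72992003e+01]
wrist [[279.0, 185.0], [278.0, 210.0]]
[275 172  14  37 439] [281.45102506 190.38724374]
side [[266.0, 338.0], [266.0, 304.0]]
[264 306   6  39 199] [266.88442211 325.33165829]
top [[397.0, 209.0], [408.0, 206.0]]
```

View pics/s1.png

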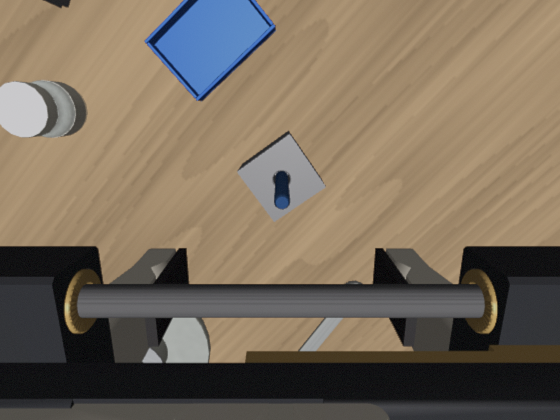

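Wrist view: the holder's top corners are at (290,133), (325,185), (276,219), (238,170), the bore is at about (282,178), and the stylus top is at (282,202).

```bash
python3 - <<'E'
from h import *
import pickle
D=pickle.load(open("s1.pkl","rb")); c=D["wrist"]
K=np.array([onz(c,*p,.05) for p in[(290,133),(325,185),(276,219),(238,170)]])
print(K.mean(0),np.linalg.norm(K-np.roll(K,1,0),axis=1)); print("bore",onz(c,282,178,.05),"top",onz(c,282,202,.135))
s=D["side"]
# triangulate top: side top pixel ~ (267,307)
o1,d1=ray(c,282,202);o2,d2=ray(s,267,307.5)
t=np.linalg.lstsq(np.c_[d1,-d2],o2-o1,rcond=None)[0];print(o1+d1*t[0],o2+d2*t[1])
E
```

```text
[ 0.55319993 -0.29110483  0.05      ] [0.05878714 0.05844261 0.05710562 0.05935379]
bore [ 0.55304552 -0.29057739  0.05      ] top [ 0.55301853 -0.28994429  0.135     ]
[ 0.55281106 -0.28972776  0.13388029] [ 0.55272118 -0.28969754  0.13390279]
```

send_rows(
  steps=[
    {"dp": [7.5,1.5,20],"roll": 0,"jaw": 60},
    {"dp": [7.5,1.5,60],"roll": 0,"jaw": 50},
    {"dp": [7.5,1.5,100],"roll": 0,"jaw": 40},
    {"dp": [7.5,1.5,141],"roll": 0,"jaw": 40},
    {"dp": [7.5,1.5,141],"roll": 0,"jaw": 40},
  ],
)

```text
time_s: 6.78
tcp_pos: [0.5517, -0.289, 0.0988]
eef_rot: [179.8, 0.3, -47.2]
contact_force: [-0.4, -0.3, 0.7]
gripper_width: 0.043
gripper_force: 0.0
```

send_rows(
  newtons=25,
  steps=[
    {"dp": [0,0,0],"roll": 0,"jaw": 20},
    {"dp": [0,0,0],"roll": 0,"jaw": 5},
    {"dp": [0,0,0],"roll": 0,"jaw": 5},
    {"dp": [0,0,0],"roll": 0,"jaw": 5},
  ],
)

```text
time_s: 7.28
tcp_pos: [0.5544, -0.2908, 0.1029]
eef_rot: [-179.9, -0.1, -47.2]
contact_force: [-0.4, 0.4, 4.1]
gripper_width: 0.011
gripper_force: 25.0
```

send_rows(
  steps=[
    {"dp": [0,0,-40],"roll": 0,"jaw": 5},
    {"dp": [0,0,-80],"roll": 0,"jaw": 5},
    {"dp": [0,0,-120],"roll": 0,"jaw": 5},
    {"dp": [0,0,-120],"roll": 0,"jaw": 5},
    {"dp": [0,0,-120],"roll": 0,"jaw": 5},
  ],
)

```text
time_s: 7.9
tcp_pos: [0.5533, -0.2903, 0.2213]
eef_rot: [-180.0, 0.0, -47.3]
contact_force: [-0.7, -0.3, -1.1]
gripper_width: 0.011
gripper_force: 25.0
```

```bash
python3 - <<'E'
from h import *
import pickle
s=r.get_state(); print(s["time_s"],s["joints"],s["tcp_pos"],s["eef_rot"],s["gripper_width"],s["contact_force"])
T=s["tcp_pos"]
D={n:r.capture(n) for n in("wrist","side","top")}; pickle.dump(D,open("s2.pkl","wb"))
for n,c in D.items():
    print(n,proj(c,[T,T-[0,0,.095]]).round(0).tolist())
    hsv=cv2.cvtColor(c["image"],cv2.COLOR_BGR2HSV); P=proj(c,T-[0,0,.05])[0]
    m=cv2.inRange(hsv,(105,110,20),(125,255,255)); k,_,st,ce=cv2.connectedComponentsWithStats(m)
    for i in range(1,k):
        if st[i,4]>15 and np.hypot(*(ce[i]-P))<80: print(st[i],ce[i])
def crop(c,p,w,h,f): x,y=int(p[0]-w/2),int(p[1]-h/2); print(x,y); return cv2.resize(c["image"][y:y+h,x:x+w],None,fx=f,fy=f,interpolation=cv2.INTER_CUBIC)
a=crop(D["side"],proj(D["side"],T-[0,0,.05])[0],100,120,4); b=crop(D["wrist"],proj(D["wrist"],T-[0,0,.06])[0],100,120,4)
cv2.imwrite("pics/s2.png",np.hstack([a,b]))
E
```

```text
7.9 [-9.82332161e+00  1.66026024e+01 -7.57633359e+00 -3.19963243e-02
 -6.58304257e+01  5.25617856e+01] [ 0.55331075 -0.29027096  0.22129555] [-1.79982516e+02  2.51802650e-02 -4.72746351e+01] 0.010989835043536442 [-0.65109308 -0.34872231 -1.05945667]
wrist [[280.0, 281.0], [280.0, 217.0]]
[ 267  215   27   69 1282] [280.48283931 255.549922  ]
side [[268.0, 266.0], [267.0, 311.0]]
[269 264   3   8  18] [269.83333333 267.5       ]
[264 281   5  31 108] [266.03703704 293.09259259]
top [[425.0, 202.0], [410.0, 206.0]]
217 230
230 174
```

View pics/s2.png

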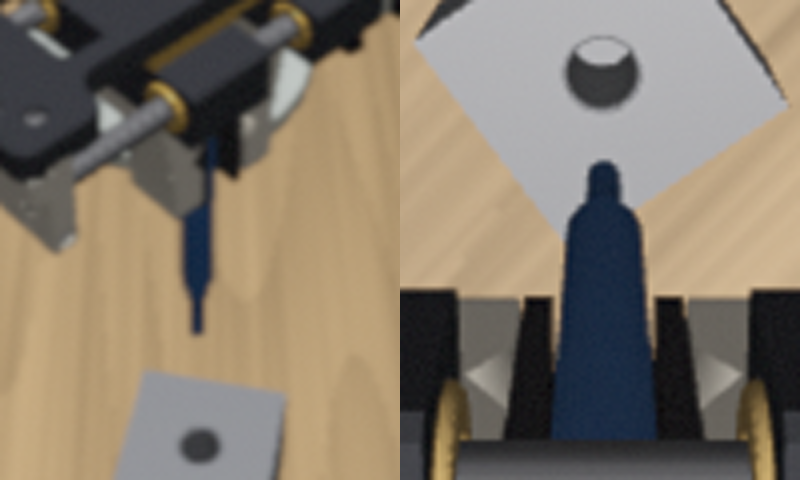

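Stylus held nearly vertical: the tip end is at side (266.2,313) and wrist (281,214.5), and the bore is at wrist (280.5,192.2). Triangulating the tip and refining the button.

```bash
python3 - <<'E'
from h import *
import pickle
D=pickle.load(open("s2.pkl","rb")); w,s=D["wrist"],D["side"]
o1,d1=ray(w,281,214.7);o2,d2=ray(s,266.2,312.8)
t=np.linalg.lstsq(np.c_[d1,-d2],o2-o1,rcond=None)[0];print("tip",o1+d1*t[0],o2+d2*t[1])
print("tip if z=.126",onz(w,281,214.7,.126),onz(s,266.2,312.8,.126))
print("bore",onz(w,280.5,192.2,.05), "side bore",onz(s,217+200/4,230+445/4,.05))
E
```

```text
tip [ 0.55292896 -0.29053215  0.12151381] [ 0.55156575 -0.28998244  0.12191777]
tip if z=.126 [ 0.55385571 -0.29153067  0.126     ] [ 0.55154227 -0.29304053  0.126     ]
bore [ 0.55268303 -0.28968847  0.05      ] side bore [ 0.5528904  -0.29049116  0.05      ]
```

send_rows(
  steps=[
    {"dp": [-20,-15,-40],"roll": 0,"jaw": 5},
    {"dp": [-67,-52,-40],"roll": 0,"jaw": 5},
    {"dp": [-114,-89,-40],"roll": 0,"jaw": 5},
    {"dp": [-161,-126,-40],"roll": 0,"jaw": 5},
    {"dp": [-208,-163,-40],"roll": 0,"jaw": 5},
  ],
)

```text
time_s: 8.68
tcp_pos: [0.5316, -0.0254, 0.2609]
eef_rot: [179.9, 0.0, -47.3]
contact_force: [0.3, 1.2, -0.2]
gripper_width: 0.0113
gripper_force: 25.0
```

send_rows(
  steps=[
    {"dp": [-47,-36,0],"roll": 0,"jaw": 5},
    {"dp": [-94,-73,0],"roll": 0,"jaw": 5},
    {"dp": [-141,-110,0],"roll": 0,"jaw": 5},
    {"dp": [-188,-147,0],"roll": 0,"jaw": 5},
    {"dp": [-230,-180,0],"roll": 0,"jaw": 5},
  ],
)

```text
time_s: 9.3
tcp_pos: [0.5076, 0.266, 0.2608]
eef_rot: [179.9, -0.0, -47.2]
contact_force: [0.9, 0.3, -0.3]
gripper_width: 0.0113
gripper_force: 25.0
```

send_rows(
  steps=[
    {"dp": [-20,-14,20],"roll": 0,"jaw": 5},
    {"dp": [-36,-26,60],"roll": 0,"jaw": 5},
    {"dp": [-36,-26,95],"roll": 0,"jaw": 5},
    {"dp": [-36,-26,95],"roll": 0,"jaw": 5},
    {"dp": [-36,-26,95],"roll": 0,"jaw": 5},
  ],
)

```text
time_s: 9.93
tcp_pos: [0.5036, 0.3083, 0.1675]
eef_rot: [-180.0, -0.0, -47.2]
contact_force: [0.1, 0.4, 0.1]
gripper_width: 0.0112
gripper_force: 25.0
```

```bash
python3 - <<'E'
from h import *
import pickle
s=r.get_state(); print(s["time_s"],s["joints"],s["tcp_pos"],s["eef_rot"],s["contact_force"])
T=s["tcp_pos"]
D={n:r.capture(n) for n in("wrist","side","top")}; pickle.dump(D,open("b1.pkl","wb"))
B=[.503,.308,.04]
def crop(c,p,w,h,f): x,y=int(p[0]-w/2),int(p[1]-h/2); print(x,y); return cv2.resize(c["image"][y:y+h,x:x+w],None,fx=f,fy=f,interpolation=cv2.INTER_CUBIC)
for n,c in D.items(): print(n,proj(c,[B,T-[0,0,.097]]))
a=crop(D["side"],proj(D["side"],B)[0],60,90,6); b=crop(D["wrist"],proj(D["wrist"],B)[0],105,135,4)
cv2.imwrite("pics/b1.png",np.hstack([a,b]))
E
```

```text
9.925 [ 5.04499809e+01  1.59232663e+01 -1.61041544e+01  4.42569556e-02
 -5.79387043e+01 -7.72193696e+00] [0.50362418 0.30826894 0.16754264] [-1.79961398e+02 -3.26299571e-02 -4.72484853e+01] [0.0818247  0.37190118 0.08418337]
wrist [[281.2385889  204.64808898]
 [280.36071649 215.92654616]]
side [[247.66262    155.96119719]
 [247.57489436 146.35675386]]
top [[153.76818168 232.21259262]
 [149.51864448 231.8728728 ]]
217 110
228 137
```

View pics/b1.png

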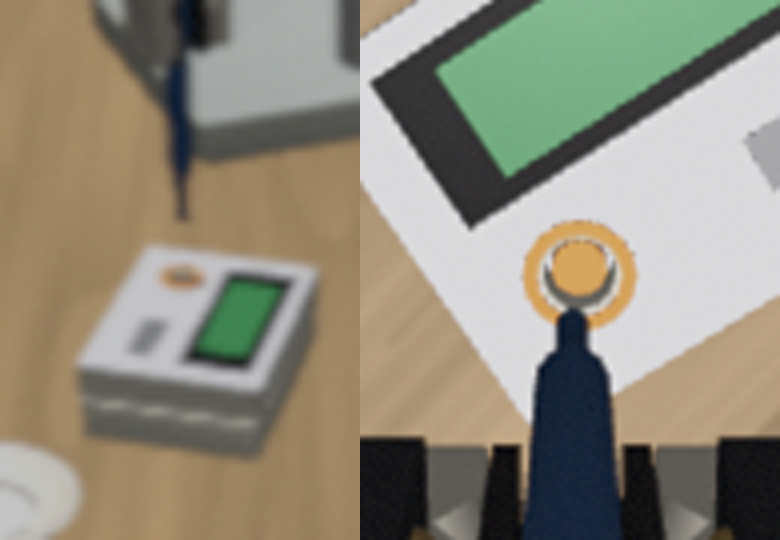

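Wrist: ring centre (283,205.5), tip end (281.7,214.5). Side: ring (247.3,156.3), tip (247.5,146.5).

```bash
python3 - <<'E'
from h import *
import pickle
D=pickle.load(open("b1.pkl","rb")); w,s=D["wrist"],D["side"]
def tri(a,b):
    o1,d1=ray(w,*a);o2,d2=ray(s,*b);t=np.linalg.lstsq(np.c_[d1,-d2],o2-o1,rcond=None)[0];return (o1+d1*t[0]+o2+d2*t[1])/2,np.linalg.norm(o1+d1*t[0]-o2-d2*t[1])
tip=tri((281.7,214.7),(247.5,146.5));print("tip",tip);print("ring",tri((283,205.5),(247.3,156.3)),onz(w,283,205.5,.04),onz(s,247.3,156.3,.04))
for z in(.068,.071,.074):print(z,onz(w,281.7,214.7,z))
y=np.radians(-47.25)
d=onz(w,283,205.5,.04)[:2]-onz(w,281.7,214.7,.0715)[:2]
print("move tool xy",np.array([[np.cos(y),np.sin(y)],[np.sin(y),-np.cos(y)]])@d*1e3)
E
```

```text
tip (array([0.50353158, 0.30693738, 0.07080415]), np.float64(0.00013412026389124232))
ring (array([0.50166755, 0.30771615, 0.03913148]), np.float64(0.0005909025116139444)) [0.50153363 0.30757608 0.04      ] [0.50203532 0.30609893 0.04      ]
0.068 [0.50301881 0.30754776 0.068     ]
0.071 [0.50364046 0.30688609 0.071     ]
0.074 [0.5042621  0.30622443 0.074     ]
move tool xy [-2.08809515  1.07994841]
```

send_rows(
  steps=[
    {"dp": [-2,1,10],"roll": 0,"jaw": 5},
    {"dp": [-2,1,22],"roll": 0,"jaw": 5},
    {"dp": [-2,1,33],"roll": 0,"jaw": 5},
    {"dp": [-2,1,33],"roll": 0,"jaw": 5},
  ],
)

```text
time_s: 10.58
tcp_pos: [0.5006, 0.3085, 0.1324]
eef_rot: [179.9, -0.0, -47.3]
contact_force: [0.1, 0.2, -0.2]
gripper_width: 0.0116
gripper_force: 25.0
```

send_rows(
  steps=[
    {"dp": [0,0,3],"roll": 0,"jaw": 5},
    {"dp": [0,0,5],"roll": 0,"jaw": 5},
    {"dp": [0,0,5],"roll": 0,"jaw": 5},
  ],
)

```text
time_s: 10.95
tcp_pos: [0.5011, 0.309, 0.1289]
eef_rot: [-180.0, -0.0, -47.3]
contact_force: [0.4, -0.6, 3.6]
gripper_width: 0.0114
gripper_force: 25.0
```

send_rows(
  steps=[
    {"dp": [0,0,2],"roll": 0,"jaw": 5},
    {"dp": [0,0,2],"roll": 0,"jaw": 5},
    {"dp": [0,0,2],"roll": 0,"jaw": 5},
  ],
)

```text
time_s: 11.32
tcp_pos: [0.5013, 0.3091, 0.1277]
eef_rot: [-179.9, -0.0, -47.2]
contact_force: [-1.7, -1.1, 9.3]
gripper_width: 0.0112
gripper_force: 25.0
```

send_rows(
  steps=[
    {"dp": [0,0,1],"roll": 0,"jaw": 5},
    {"dp": [0,0,1],"roll": 0,"jaw": 5},
    {"dp": [0,0,1],"roll": 0,"jaw": 5},
  ],
)

```text
time_s: 11.7
tcp_pos: [0.5016, 0.3092, 0.1275]
eef_rot: [-179.9, -0.0, -47.2]
contact_force: [-3.2, -2.1, 15.1]
gripper_width: 0.0112
gripper_force: 25.0
```

Force rose to 15 N with the travel stopped at tip height of about 31 mm, so the button is fully down. Lift and check the stylus in the hand.

send_rows(
  steps=[
    {"dp": [0,0,-10],"roll": 0,"jaw": 5},
    {"dp": [0,0,-30],"roll": 0,"jaw": 5},
    {"dp": [0,0,-80],"roll": 0,"jaw": 5},
    {"dp": [0,0,-134],"roll": 0,"jaw": 5},
    {"dp": [0,0,-134],"roll": 0,"jaw": 5},
  ],
)

```text
time_s: 12.32
tcp_pos: [0.5026, 0.3104, 0.2645]
eef_rot: [-179.5, 0.0, -47.2]
contact_force: [-0.2, -0.7, -0.4]
gripper_width: 0.0115
gripper_force: 25.0
```

send_rows(
  steps=[
    {"dp": [47,37,0],"roll": 0,"jaw": 5},
    {"dp": [94,74,0],"roll": 0,"jaw": 5},
    {"dp": [141,110,0],"roll": 0,"jaw": 5},
    {"dp": [188,147,0],"roll": 0,"jaw": 5},
    {"dp": [235,183,0],"roll": 0,"jaw": 5},
  ],
)

```text
time_s: 12.95
tcp_pos: [0.5254, 0.0103, 0.2589]
eef_rot: [180.0, 0.0, -47.2]
contact_force: [1.3, -0.3, -1.3]
gripper_width: 0.0113
gripper_force: 25.0
```

send_rows(
  steps=[
    {"dp": [47,37,0],"roll": 0,"jaw": 5},
    {"dp": [94,74,0],"roll": 0,"jaw": 5},
    {"dp": [141,110,0],"roll": 0,"jaw": 5},
    {"dp": [188,147,0],"roll": 0,"jaw": 5},
    {"dp": [220,170,0],"roll": 0,"jaw": 5},
  ],
)

```text
time_s: 13.58
tcp_pos: [0.5498, -0.2672, 0.2584]
eef_rot: [180.0, 0.1, -47.4]
contact_force: [0.1, 1.0, -0.5]
gripper_width: 0.0112
gripper_force: 25.0
```

send_rows(
  steps=[
    {"dp": [21,15,20],"roll": 0,"jaw": 5},
    {"dp": [21,15,60],"roll": 0,"jaw": 5},
    {"dp": [21,15,100],"roll": 0,"jaw": 5},
    {"dp": [21,15,100],"roll": 0,"jaw": 5},
    {"dp": [21,15,100],"roll": 0,"jaw": 5},
  ],
)

```text
time_s: 14.2
tcp_pos: [0.5544, -0.2907, 0.1607]
eef_rot: [-180.0, -0.1, -47.2]
contact_force: [0.8, 0.5, 1.0]
gripper_width: 0.0115
gripper_force: 25.0
```

```bash
python3 - <<'E'
from h import *
import pickle
s=r.get_state(); print(s["time_s"],s["tcp_pos"],s["eef_rot"],s["contact_force"])
T=s["tcp_pos"]
D={n:r.capture(n) for n in("wrist","side","top")}; pickle.dump(D,open("p1.pkl","wb"))
B=[.553,-.2903,.05]
def crop(c,p,w,h,f): x,y=int(p[0]-w/2),int(p[1]-h/2); print(x,y); return cv2.resize(c["image"][y:y+h,x:x+w],None,fx=f,fy=f,interpolation=cv2.INTER_CUBIC)
for n,c in D.items(): print(n,proj(c,[B,T-[0,0,.097]]))
a=crop(D["side"],proj(D["side"],B)[0],80,120,4); b=crop(D["wrist"],proj(D["wrist"],B)[0],100,120,4)
cv2.imwrite("pics/p1.png",np.hstack([a,b]))
E
```

```text
14.2 [ 0.55438382 -0.2907056   0.16072721] [-1.79993164e+02 -6.33654199e-02 -4.72284653e+01] [0.80942698 0.51554352 1.0498061 ]
wrist [[281.36000677 212.11142555]
 [280.3300859  215.98999474]]
side [[267.06807105 341.14172536]
 [267.97415159 336.29583531]]
top [[399.45881152 208.07408842]
 [401.3045294  207.11242845]]
227 281
231 152
```

View pics/p1.png

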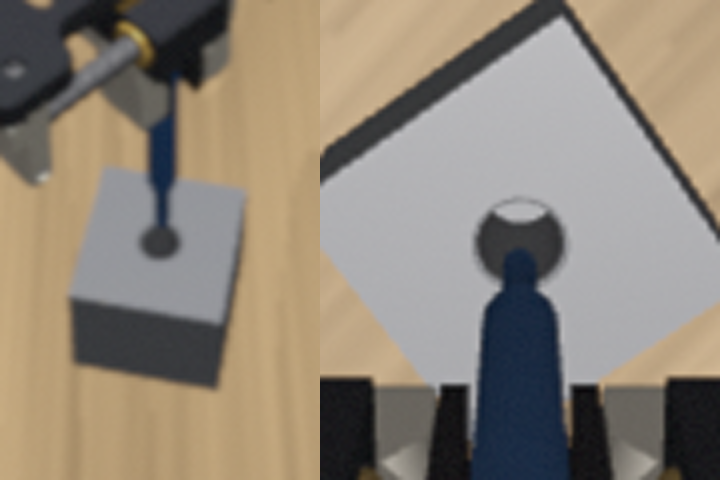

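The tip is at wrist (281,214.5), the same as before pressing, so it hasn't slipped. The bore centre is at (281,212.2).

```bash
python3 - <<'E'
from h import *
import pickle
D=pickle.load(open("p1.pkl","rb")); w,s=D["wrist"],D["side"]
y=np.radians(-47.25)
b=onz(w,281,212.2,.05)
for z in(.062,.064,.066):
    p=onz(w,281,214.7,z); print(z,p,b,np.array([[np.cos(y),np.sin(y)],[np.sin(y),-np.cos(y)]])@(b-p)[:2]*1e3)
E
```

```text
0.062 [ 0.55432164 -0.29132463  0.062     ] [ 0.55314727 -0.29007197  0.05      ] [-1.71701815  0.01206227]
0.064 [ 0.55473325 -0.29176676  0.064     ] [ 0.55314727 -0.29007197  0.05      ] [-2.32108214  0.01419691]
0.066 [ 0.55514486 -0.29220889  0.066     ] [ 0.55314727 -0.29007197  0.05      ] [-2.92514613  0.01633154]
```

send_rows(
  steps=[
    {"dp": [-1.5,0.2,5],"roll": 0,"jaw": 5},
    {"dp": [-1.5,0.2,20],"roll": 0,"jaw": 5},
    {"dp": [-1.5,0.2,40],"roll": 0,"jaw": 5},
    {"dp": [-1.5,0.2,55],"roll": 0,"jaw": 5},
    {"dp": [-1.5,0.2,55],"roll": 0,"jaw": 5},
  ],
)

```text
time_s: 14.98
tcp_pos: [0.5523, -0.2895, 0.1033]
eef_rot: [179.9, 0.1, -47.3]
contact_force: [1.5, -1.0, -0.8]
gripper_width: 0.0118
gripper_force: 25.0
```

send_rows(
  steps=[
    {"dp": [0,0,2],"roll": 0,"jaw": 5},
    {"dp": [0,0,2],"roll": 0,"jaw": 5},
  ],
)

```text
time_s: 15.22
tcp_pos: [0.5524, -0.2895, 0.1026]
eef_rot: [180.0, 0.0, -47.3]
contact_force: [0.1, 0.7, -0.7]
gripper_width: 0.0115
gripper_force: 25.0
```

No obstruction: the tip is within about 2 mm of the floor. Release gently.

send_rows(
  steps=[
    {"dp": [0,0,1.5],"roll": 0,"jaw": 5},
    {"dp": [0,0,1.5],"roll": 0,"jaw": 20},
    {"dp": [0,0,1.5],"roll": 0,"jaw": 40},
    {"dp": [0,0,1.5],"roll": 0,"jaw": 70},
    {"dp": [0,0,1.5],"roll": 0,"jaw": 70},
  ],
)

```text
time_s: 15.85
tcp_pos: [0.5524, -0.2895, 0.1009]
eef_rot: [180.0, 0.0, -47.3]
contact_force: [-0.3, -0.5, -0.2]
gripper_width: 0.0418
gripper_force: 0.0
```

send_rows(
  steps=[
    {"dp": [0,0,-30],"roll": 0,"jaw": 70},
    {"dp": [0,0,-75],"roll": 0,"jaw": 70},
    {"dp": [0,0,-120],"roll": 0,"jaw": 70},
    {"dp": [0,0,-150],"roll": 0,"jaw": 70},
    {"dp": [0,0,-150],"roll": 0,"jaw": 70},
  ],
)

```text
time_s: 16.48
tcp_pos: [0.5538, -0.2899, 0.2542]
eef_rot: [-179.8, -0.3, -47.2]
contact_force: [0.6, 1.9, -1.1]
gripper_width: 0.0616
gripper_force: 0.0
```

```bash
python3 - <<'E'
from h import *
s=r.get_state(); print(s["time_s"],s["tcp_pos"],s["contact_force"],s["gripper_width"])
D={n:r.capture(n) for n in("wrist","side","top")}
def crop(c,p,w,h,f): x,y=int(p[0]-w/2),int(p[1]-h/2); print(x,y); return cv2.resize(c["image"][y:y+h,x:x+w],(w*f,h*f),interpolation=cv2.INTER_CUBIC)
a=crop(D["side"],proj(D["side"],[.552,-.29,.07])[0],60,120,4); b=crop(D["wrist"],proj(D["wrist"],[.552,-.29,.07])[0],60,120,4)
d=crop(D["side"],proj(D["side"],[.502,.3076,.04])[0],40,40,6); e=crop(D["side"],proj(D["side"],[.532,-.015,.08])[0],40,40,6)
cv2.imwrite("pics/end.png",np.hstack([a,b,np.vstack([d,e])]))
E
```

```text
16.475 [ 0.5537523  -0.28992658  0.25417326] [ 0.55700093  1.87227418 -1.10159592] 0.061566724147586536
236 273
252 130
227 136
236 196
```

View pics/end.png

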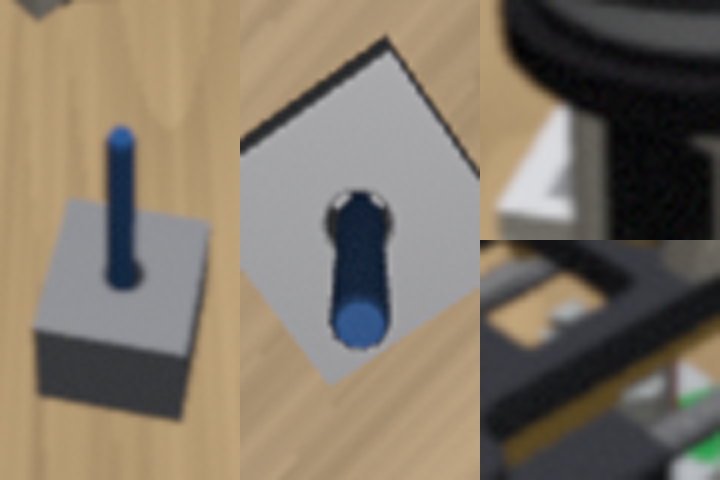

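The stylus stands upright in the bore, with its top at side crop (120,137) and the bore around its foot. The arm is clear of it, so I'm handing in.

```bash
python3 -c "
from plant import r
print(r.close_job())"
```

```text
the job is handed in; nothing more can be done
None
```

Handed in at about 16.5 s, verdict not shown: the nut measured in the green sector with a slot about 1° off the cotter line, the button went fully down (force rose to 15 N at the stop), its spring-back was not checked by camera, and the stylus is standing back in its holder.

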